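# Sweep the loose paint bottle caps off the work board

### The arm

A 7-joint arm with a two-finger parallel gripper is mounted at the origin on the work surface. World frame = base frame: x ahead of the robot, y to its left, z up, the work surface at z = 0. Lengths are in m, angles in rad, forces in N, time in s.
With the tool pointing down it reaches from about 0.4 to 0.85 m from the base axis. Payload 10.4 kg.
Tool frame: the origin (TCP) lies at the very end of the fingers, on their centre line; the grasp point (between the pads) lies 19 mm behind it; z points along the fingers, y is the line along which they close (so a half turn about z gives the same grasp; the last joint's range is limited). The gripper opens to 85 mm and grips with 20 to 120 N. Pads are 22 mm wide; open, the fingers measure 114 mm over their backs; the gripper's body (76 mm by 85 mm) begins 54 mm behind the grasp point. The pads swing forward as they close: fully open they stand 13 mm farther back than shut.
Start: joints at [-1.185, 0.332, -0.065, 1.46, 0.022, 1.35, -0.088], TCP at [0.248, 0.574, 0.231] pointing down, gripper open.
Joint ranges: [-2.6, 2.6], [-0.5, 2.12], [-1.47, 1.34], [0.16, 2.42], [-1.27, 4.41], [0.06, 2.06], [-2.6, 2.6]. Speed limits (rad/s): [2.22, 2.22, 2.79, 2.79, 3.14, 3.14, 3.14].

### API

Orientations are given as [roll, pitch, yaw] about the fixed x, y, z axes, in that order (R = Rz(yaw) Ry(pitch) Rx(roll)).
In Python, from rig import ctrl, optics gives the robot as it stands. The module is installed in compiled form; this text tells all that it offers.
- The arm moves only by the tool step_arm, never from a script. Its argument "moves" is a list of rows, each a list of 3 entries, a list of its own where there are three numbers: the opening in per cent of the stroke, from 0 (shut) to 100 (fully open), then the shift along the tool's x, y, z in mm, then the turn, a rotation vector about the tool's x, y, z in degrees. In form: [[gripper, [tx, ty, tz], [wx, wy, wz]], ...]. A call has 1 to 8 rows; each row is the pose to reach, as a shift and turn from the pose commanded when the call began, along the tool's axes at that moment; what a row does not reach only later rows make up. A row lasts 1/8 s, in which the tool goes at most 62.5 mm and 10.7 degrees, less where a joint would pass 70% of its speed; a pose out of reach is approached as far as the arm can. A call with a gripper value outside its range is refused whole. The fingers move at their own pace and stop on an object; "force" is the grip in N (left out, the last holds). Time passes only in rows, so rows that repeat a pose let the fingers close. It gives the time, the measured TCP pose, the force, the opening and the grip force at its end, in the units of the state.
- ctrl.sense(): the state, without advancing time (a new reading comes with each control period).
- optics.read_camera(name): name is "scene" or "top" or "wrist"; returns the picture (400x640x3 uint8, red, green, blue); there is no depth.
- optics.camera_model(name): a dict with "camera_matrix" (3x3 intrinsics, pixels), "world_from_camera" (4x4, takes a point from camera to world coordinates). Camera axes: x right, y up, looking along -z (the intrinsics and any distortion apply to the point x, -y, -z); pixel columns grow to the right and rows downward; lengths in m; the calibration is good to about 2 mm. A picture is of the moment at which its call begins: read the wrist's pose just before it. camera_model takes no time and is no camera call; for the wrist camera it gives the pose at the moment of the call.
- ctrl.hand_in(): hands the job in; it is judged then, once.
The state is a dict: "clock": time; "q": joint angles; "joint_velocities": joint speeds; "joint_torque": joint torques, N m; "tcp_pos": TCP position; "eef_rot": TCP orientation; "ft_force": force on the tool from outside, world axes, zero at the start; "moment": the same for the moment, N m; "finger_gap": finger opening in m; "finger_force": force on a finger pad.
Only numpy, scipy, OpenCV 4.12 (cv2) and the standard library are available. Lean on these libraries where they do the work, as an engineer would, in place of code of your own. Each camera call takes 0.05 s, during which the arm holds its last target. There are 200 camera calls.

### The job

Clear the work board: with the closed fingers, sweep the three loose paint bottle caps (green, red and black) across the board and over its edge so that all three end up lying in the blue tray. Only push them gently along the board, do not pinch or lift them, and leave the ink pot, the stamp and everything else standing where it is.

Things in the scene. Friction and masses are not known exactly. Their poses are not given: they have to be found in the camera images.
- board: raised plywood work board, 250 mm (its x) by 320 mm (its y), fixed; its flat top, partly covered with brown card, lies 40 mm above the table and has no rim. Origin: on the table under the board's middle; x away from the robot, y to the left, turned by a small yaw
- blue_tray: blue open tray 250 mm (its x, along the board's edge) by 110 mm (its y), 26 mm high, walls and floor 4 mm, fixed, on the table at the left or right (+y or -y) edge of the board, its near wall tucked 6 mm under the overhanging board: a cap pushed over that edge drops 36 mm into it. Origin: underside centre, 209 mm from the board's origin along the board's y; axes parallel to the board's
- white_tray: white tray of the same size at the other side edge of the board, with brushes in it: not for the caps. Origin: underside centre
- cap_green_center (a point): green screw cap of a paint bottle, a loose round disc 34 mm in diameter and 16 mm high, about 20 g, lying flat on the board; the point is the centre of the cap (8 mm above the board's top while it lies there)
- cap_red_center (a point): red screw cap of a paint bottle, a loose round disc 34 mm in diameter and 16 mm high, about 20 g, lying flat on the board; the point is the centre of the cap (8 mm above the board's top while it lies there)
- cap_black_center (a point): black screw cap of a paint bottle, a loose round disc 34 mm in diameter and 16 mm high, about 20 g, lying flat on the board; the point is the centre of the cap (8 mm above the board's top while it lies there)
- cap_green: the same green cap: centre of its underside
- cap_red: the same red cap: centre of its underside
- cap_black: the same black cap: centre of its underside
- ink_pot: amber ink pot with a yellow lid, loose and upright on the board among the caps, diameter 40 mm, height 45 mm; origin: underside centre. Stays where it is
- stamp: wooden hand stamp, loose and upright on the board among the caps, base 34 x 34 mm, 50 mm high with a turned knob; origin: underside centre. Stays where it is
- blue_jar: blue jar with a white lid on the table right of the board, diameter 64 mm, height 80 mm, loose; origin: underside centre
- clay_cup: terracotta cup on the table left of the board, diameter 80 mm, height 75 mm, loose; origin: underside centre

How it is judged:
By the outcome, as a careful person would: the job done as asked, in the order asked, and still so for the second after the job is handed in, with the robot touching nothing.
It also fails if it takes over 66 s, if anything falls off the work surface, if the arm or the gripper's body presses on something with over 40 N, if the wrist force passes 120 N, or if a joint passes its speed limit or range.

## Working session

There is one attempt and no reset: what is moved stays moved. The work goes in short steps, Python scripts to look and compute and a tool call to move; the robot and the scene stay as the last step left them, time stands still between calls to the robot, and variables do not carry over. Pictures are saved under pics/ and viewed, at most 10 in all, crops included, and the job is handed in when it is done.

Besides the shell and the picture viewer there is one more tool, called by a JSON object that holds its "op" and its "data". step_arm: Moves the arm, as the interface text tells. Its arguments: {"type":"object","properties":{"moves":{"type":"array","items":{"type":"array"}},"force":{"type":"number"}},"required":["moves"]}

```bash
mkdir -p pics; python3 - <<'E'
from rig import ctrl, optics
import cv2
s=ctrl.sense()
print(s['clock'],s['tcp_pos'],s['eef_rot'],s['finger_gap'])
for n in ['top','scene']:
    m=optics.camera_model(n); print(n,m)
    cv2.imwrite(f'pics/{n}0.png',cv2.cvtColor(optics.read_camera(n),cv2.COLOR_RGB2BGR))
E
```

```text
0.0 [0.24831666 0.57315094 0.23054304] [-3.14021814e+00  9.42241418e-05  2.73279773e+00] 0.0852397816716171
top {'camera_matrix': array([[473.51562283,   0.        , 315.33595115],
       [  0.        , 473.51562283, 195.40643776],
       [  0.        ,   0.        ,   1.        ]]), 'world_from_camera': array([[-0.01628377,  0.98102333, -0.19320474,  0.26266404],
       [-0.99963576, -0.02013242, -0.01797333, -0.01163075],
       [-0.02152194,  0.1928417 ,  0.98099383,  1.52222651],
       [ 0.        ,  0.        ,  0.        ,  1.        ]])}
scene {'camera_matrix': array([[362.03239114,   0.        , 320.26020901],
       [  0.        , 362.03239114, 202.83530683],
       [  0.        ,   0.        ,   1.        ]]), 'world_from_camera': array([[ 0.36401293, -0.56051919,  0.74385   ,  1.31144767],
       [ 0.93124182,  0.20459823, -0.30154309, -0.31836566],
       [ 0.0168303 ,  0.80246981,  0.59645531,  0.66160382],
       [ 0.        ,  0.        ,  0.        ,  1.        ]])}
```

View pics/top0.png

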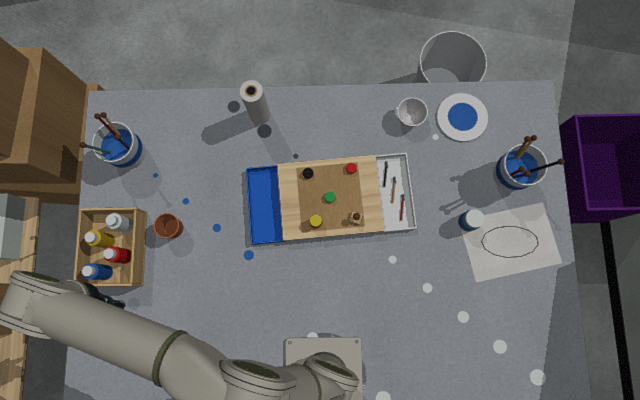

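View pics/scene0.png

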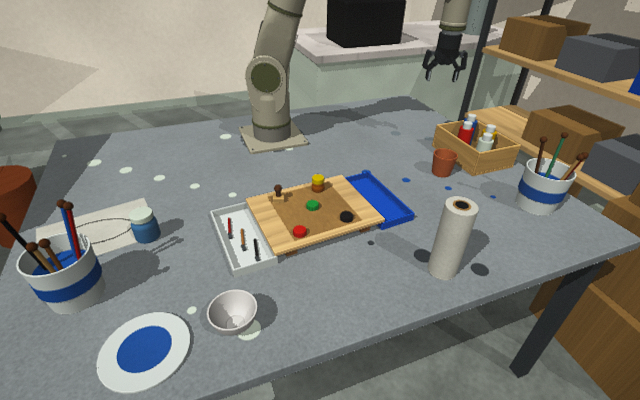

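Top view: blue tray on the left (about 263,205), caps black (308,173), red (351,168), green (330,197); ink pot (316,221), stamp (356,218). The way left is clear for each cap in rough terms; next I measure.

```bash
cat > h.py <<'E'
import numpy as np, cv2
from rig import ctrl, optics
def ray(m,u,v,z):
    K=m['camera_matrix'];T=m['world_from_camera']
    d=np.linalg.inv(K)@[u,v,1]; d=T[:3,:3]@[d[0],-d[1],-d[2]]
    o=T[:3,3]; return o+d*(z-o[2])/d[2]
def blobs(im,box):
    x0,y0,x1,y1=box
    hsv=cv2.cvtColor(im,cv2.COLOR_RGB2HSV)[y0:y1,x0:x1]
    H,S,V=[hsv[...,i].astype(int) for i in range(3)]
    ms={'red':((H<6)|(H>174))&(S>170),'green':(H>50)&(H<85)&(S>100),'black':(V<50),'yellow':(H>22)&(H<34)&(S>190)}
    out={}
    for k,mk in ms.items():
        n,l,st,c=cv2.connectedComponentsWithStats(mk.astype(np.uint8))
        if n>1:
            i=1+np.argmax(st[1:,4]); out[k]=(c[i]+[x0,y0],st[i,4])
    return out
E
python3 - <<'E'
from h import *
im=optics.read_camera('top');m=optics.camera_model('top')
for k,(c,a) in blobs(im,(285,150,378,240)).items():
    print(k,c,a,ray(m,*c,0.085 if k=='yellow' else .052).round(4))
for n,p in dict(BL=(249,244),TL=(277,165),TR=(376,156),BR=(384,233),BLb=(283,241)).items(): print(n,ray(m,*p,.04).round(4))
for p in [(355,223),(356,213)]: print('stamp',ray(m,*p,.04).round(4))
c=im[145:255,235:425]
cv2.imwrite('pics/crop.png',cv2.cvtColor(cv2.resize(c,None,fx=4,fy=4,interpolation=cv2.INTER_CUBIC),cv2.COLOR_RGB2BGR))
E
```

```text
red [350.63953488 167.61627907] 86 [ 0.6404 -0.099   0.052 ]
green [329.5        196.62222222] 90 [ 0.5474 -0.0294  0.052 ]
black [307.48235294 172.94117647] 85 [0.6259 0.0392 0.052 ]
yellow [313.11111111 224.77777778] 9 [0.4544 0.023  0.085 ]
BL [0.4035 0.2262 0.04  ]
TL [0.6574 0.138  0.04  ]
TR [ 0.6804 -0.1828  0.04  ]
BR [ 0.4302 -0.1976  0.04  ]
BLb [0.411  0.1193 0.04  ]
stamp [ 0.4635 -0.1079  0.04  ]
stamp [ 0.4953 -0.1121  0.04  ]
```

View pics/crop.png

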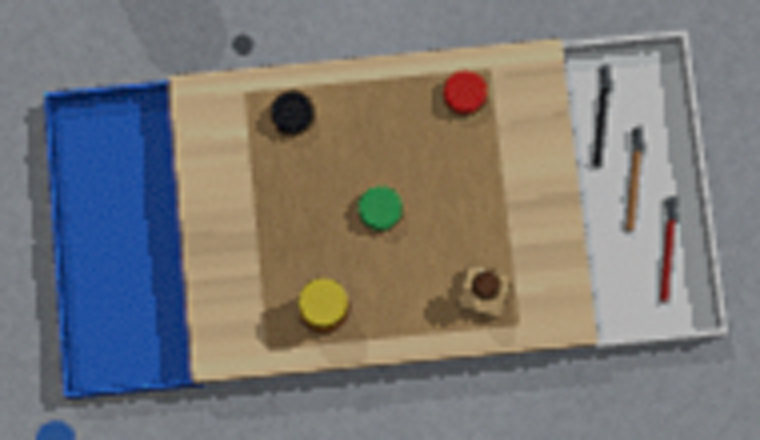

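```bash
cat >> h.py <<'E'
yb=np.radians(4.2); C=np.array([.545,-.031])
def b2w(u,v): return C+[u*np.cos(yb)-v*np.sin(yb),u*np.sin(yb)+v*np.cos(yb)]
def w2b(p):
    d=np.array(p[:2])-C; return np.array([d[0]*np.cos(yb)+d[1]*np.sin(yb),-d[0]*np.sin(yb)+d[1]*np.cos(yb)])
def go(u,v,z,yawdeg,s=None):
    "shift (tool mm) and turn for tcp at board u,v, world z, tool-x heading yawdeg; from the measured pose"
    s=s or ctrl.sense(); y=s['eef_rot'][2]
    d=np.append(b2w(u,v),z)-s['tcp_pos']
    print('shift',np.round(1000*np.array([d[0]*np.cos(y)+d[1]*np.sin(y),d[0]*np.sin(y)-d[1]*np.cos(y),-d[2]]),1),
     'wz',round(np.degrees((y-np.radians(yawdeg)+np.pi)%(2*np.pi)-np.pi),2))
E
python3 - <<'E'
from h import *
m=optics.camera_model('top')
for n,p in dict(TL=(277.5,164.5),BL=(283,240.5),TR=(375.8,155),BR=(384.3,230.8)).items(): print(n,w2b(ray(m,*p,.04)).round(4))
for n,p,z in [('red',(350.64,167.62),.054),('green',(329.5,196.62),.054),('black',(307.48,172.94),.054),('pot',(316,220.8),.085),('stamp',(356.3,216.2),.09)]: print(n,w2b(ray(m,*p,z)).round(4))
go(.002,-.05,.13,94.2)
E
```

```text
TL [0.126  0.1586]
BL [-0.1211  0.1596]
TR [ 0.1274 -0.1611]
BR [-0.1199 -0.1595]
red [ 0.0897 -0.0747]
green [0.0021 0.0015]
black [0.0853 0.0641]
pot [-0.075   0.0506]
stamp [-0.073  -0.0732]
shift [-537.4 -479.9  100.7] wz 62.38
```

{"op": "step_arm", "data": {"moves": [[0,[-54,-48,0],[0,0,8]],[0,[-108,-96,0],[0,0,16]],[0,[-162,-144,0],[0,0,24]],[0,[-216,-192,0],[0,0,32]],[0,[-270,-240,0],[0,0,40]],[0,[-320,-286,0],[0,0,48]],[0,[-370,-330,0],[0,0,55]],[0,[-410,-366,0],[0,0,62]]]}}

```text
clock: 1.15
tcp_pos: [0.4588, 0.1178, 0.2314]
eef_rot: [3.141, -0.001, 1.647]
ft_force: [0.5, -0.1, -0.0]
finger_gap: 0.0002
finger_force: 0.0
```

```bash
python3 - <<'E'
from h import *
s=ctrl.sense();print(s['clock'],s['tcp_pos'],s['eef_rot'],w2b(s['tcp_pos']))
go(.002,-.05,.10,94.2)
E
```

```text
1.15 [0.45883299 0.11782109 0.23140572] [ 3.14119615e+00 -5.23118667e-04  1.64683218e+00] [-0.07503622  0.15473214]
shift [-204.9   76.5  131.4] wz 0.16
```

{"op": "step_arm", "data": {"moves": [[0,[-45,17,0],[0,0,0]],[0,[-95,35,10],[0,0,0]],[0,[-145,55,40],[0,0,0]],[0,[-185,70,80],[0,0,0]],[0,[-205,76,115],[0,0,0]],[0,[-205,76,131],[0,0,0]],[0,[-205,76,131],[0,0,0]],[0,[-205,76,131],[0,0,0]]]}}

```text
clock: 2.15
tcp_pos: [0.5512, -0.0773, 0.1016]
eef_rot: [3.14, -0.001, 1.652]
ft_force: [0.4, -0.4, 0.4]
finger_gap: 0.0
finger_force: 0.0
```

```bash
python3 - <<'E'
from h import *
s=ctrl.sense();print(s['clock'],s['tcp_pos'],s['eef_rot'],w2b(s['tcp_pos']))
go(.002,-.045,.045,94.2)
cv2.imwrite('pics/w1.png',cv2.cvtColor(optics.read_camera('wrist'),cv2.COLOR_RGB2BGR))
E
```

```text
2.15 [ 0.55124761 -0.07731576  0.10158609] [ 3.13973705e+00 -6.04040312e-04  1.65233793e+00] [ 0.00283875 -0.04664894]
shift [ 1.7 -0.8 56.6] wz 0.47
```

View pics/w1.png

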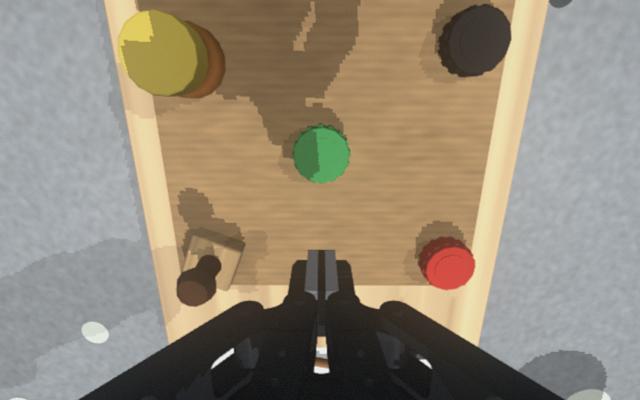

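The wrist view shows the green cap (320,154) straight ahead of the finger tips (321,265), with the pot (175,55) and stamp (210,265) well to the left. Next: lower and push green.

{"op": "step_arm", "data": {"moves": [[0,[0,-1,25],[0,0,0]],[0,[0,-1,48],[0,0,0]],[0,[0,-1,55],[0,0,0]],[0,[0,-1,55],[0,0,0]],[0,[10,-1,55],[0,0,0]],[0,[20,-1,55],[0,0,0]],[0,[30,-1,55],[0,0,0]],[0,[40,-1,55],[0,0,0]]]}}

```text
clock: 3.2
tcp_pos: [0.5464, -0.0377, 0.0455]
eef_rot: [3.141, -0.0, 1.651]
ft_force: [-0.2, -0.5, -0.4]
finger_gap: -0.0
finger_force: 0.1
```

{"op": "step_arm", "data": {"moves": [[0,[10,0,0],[0,0,0]],[0,[20,0,0],[0,0,0]],[0,[30,0,0],[0,0,0]],[0,[40,0,0],[0,0,0]],[0,[50,0,0],[0,0,0]],[0,[60,0,0],[0,0,0]],[0,[70,0,0],[0,0,0]],[0,[75,0,0],[0,0,0]]]}}

```text
clock: 4.2
tcp_pos: [0.5403, 0.0369, 0.0453]
eef_rot: [-3.142, -0.0, 1.651]
ft_force: [0.0, -0.2, -0.5]
finger_gap: 0.0
finger_force: 0.0
```

```bash
python3 - <<'E'
from h import *
s=ctrl.sense();print(s['clock'],s['tcp_pos'],s['eef_rot'],w2b(s['tcp_pos']))
cv2.imwrite('pics/w2.png',cv2.cvtColor(optics.read_camera('wrist'),cv2.COLOR_RGB2BGR))
go(.003,.16,.046,94.2)
E
```

```text
4.2 [0.54029537 0.03690873 0.04526845] [-3.14158276e+00 -2.04107999e-04  1.65144497e+00] [0.00028151 0.06807091]
shift [91.5  3.4 -0.7] wz 0.44
```

View pics/w2.png

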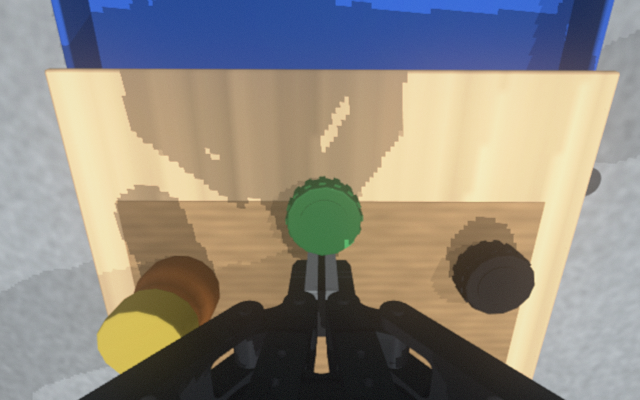

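Green cap (324,216) is centred against the fingers, and the pot is undisturbed. On over the edge.

{"op": "step_arm", "data": {"moves": [[0,[10,0,0],[0,0,0]],[0,[20,0,0],[0,0,0]],[0,[30,0,0],[0,0,0]],[0,[40,0,0],[0,0,0]],[0,[50,0,0],[0,0,0]],[0,[60,0,0],[0,0,0]],[0,[68,0,0],[0,0,0]],[0,[75,0,0],[0,0,0]]]}}

```text
clock: 5.25
tcp_pos: [0.5343, 0.1113, 0.0453]
eef_rot: [-3.142, -0.0, 1.651]
ft_force: [-0.3, -0.1, -0.1]
finger_gap: 0.0001
finger_force: 0.0
```

{"op": "step_arm", "data": {"moves": [[0,[6,0,0],[0,0,0]],[0,[12,0,0],[0,0,0]],[0,[18,0,0],[0,0,0]],[0,[20,0,0],[0,0,0]],[0,[20,0,0],[0,0,0]],[0,[20,0,-20],[0,0,0]],[0,[20,0,-50],[0,0,0]],[0,[20,0,-60],[0,0,0]]]}}

```text
clock: 6.25
tcp_pos: [0.5337, 0.1307, 0.1069]
eef_rot: [3.139, -0.001, 1.65]
ft_force: [-0.4, 0.6, 0.2]
finger_gap: -0.0
finger_force: 0.0
```

```bash
python3 - <<'E'
from h import *
s=ctrl.sense();print(s['clock'],s['tcp_pos'],s['eef_rot'],w2b(s['tcp_pos']))
im=optics.read_camera('top')
cv2.imwrite('pics/t2.png',cv2.cvtColor(cv2.resize(im[145:255,235:425],None,fx=3,fy=3),cv2.COLOR_RGB2BGR))
go(.0855,.018,.105,94.2)
E
```

```text
6.25 [0.53367403 0.13067285 0.10685794] [ 3.13924141e+00 -9.44686291e-04  1.65018779e+00] [0.00054508 0.16206817]
shift [-144.7   83.9    2.2] wz 0.36
```

View pics/t2.png

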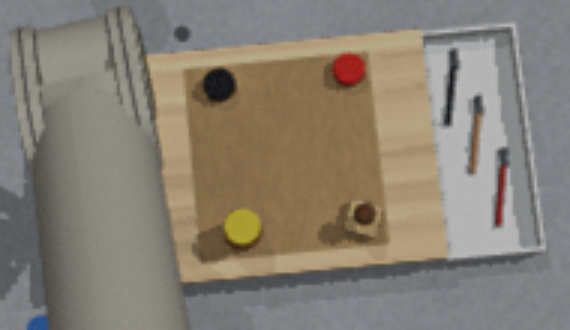

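Green (formerly mid-board) has left the board; the arm hides the tray, and the others stand as before. Black next.

{"op": "step_arm", "data": {"moves": [[0,[-40,24,0],[0,0,0.3]],[0,[-85,50,0],[0,0,0.3]],[0,[-125,73,0],[0,0,0.3]],[0,[-145,84,0],[0,0,0.3]],[0,[-145,84,25],[0,0,0.3]],[0,[-145,84,50],[0,0,0.3]],[0,[-145,84,60],[0,0,0.3]],[0,[-145,84,60],[0,0,0.3]]]}}

```text
clock: 7.3
tcp_pos: [0.6275, -0.0072, 0.0445]
eef_rot: [-3.14, 0.0, 1.645]
ft_force: [0.2, -0.0, 1.7]
finger_gap: -0.0001
finger_force: 0.0
```

```bash
python3 - <<'E'
from h import *
s=ctrl.sense();print(s['clock'],s['tcp_pos'],s['eef_rot'],w2b(s['tcp_pos']))
im=optics.read_camera('wrist')
print(blobs(im,(180,60,460,260)).get('black'))
go(.0855,.163,.0455,94.2)
E
```

```text
7.3 [ 0.62754911 -0.00720253  0.04447885] [-3.14005914e+00  1.68782462e-04  1.64534599e+00] [0.0840703  0.01768781]
(array([303.38603696, 172.0698152 ]), np.int32(487))
shift [ 1.453e+02  1.000e+00 -1.000e-01] wz 0.08
```

{"op": "step_arm", "data": {"moves": [[0,[8,1,-1],[0,0,0]],[0,[16,1,-1],[0,0,0]],[0,[25,1,-1],[0,0,0]],[0,[35,1,-1],[0,0,0]],[0,[45,1,-1],[0,0,0]],[0,[55,1,-1],[0,0,0]],[0,[65,1,-1],[0,0,0]],[0,[70,1,-1],[0,0,0]]]}}

```text
clock: 8.35
tcp_pos: [0.6238, 0.0638, 0.0462]
eef_rot: [-3.142, -0.0, 1.646]
ft_force: [-0.6, -0.2, 0.8]
finger_gap: 0.0002
finger_force: 0.1
```

```bash
python3 - <<'E'
from h import *
s=ctrl.sense();print(s['clock'],w2b(s['tcp_pos']))
cv2.imwrite('pics/w3.png',cv2.cvtColor(optics.read_camera('wrist'),cv2.COLOR_RGB2BGR))
go(.0855,.163,.0455,94.2)
E
```

```text
8.35 [0.0855215  0.08873388]
shift [73.7  0.2  0.7] wz 0.15
```

View pics/w3.png

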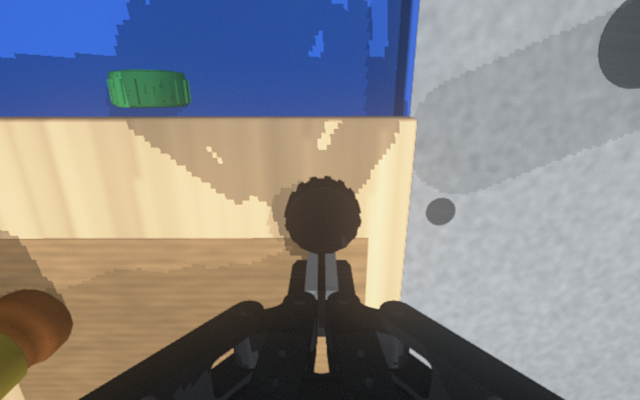

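Black (322,213) is centred in front of the fingers. Green (150,88) is in the tray but appears tilted on edge by the near wall, so I'll finish black a little more briskly.

{"op": "step_arm", "data": {"moves": [[0,[8,0,0],[0,0,0]],[0,[20,0,0],[0,0,0]],[0,[36,0,0],[0,0,0]],[0,[54,0,0],[0,0,0]],[0,[74,0,0],[0,0,0]],[0,[84,0,0],[0,0,0]],[0,[84,0,-20],[0,0,0]],[0,[84,0,-60],[0,0,0]]]}}

```text
clock: 9.4
tcp_pos: [0.6169, 0.1454, 0.1069]
eef_rot: [-3.14, 0.001, 1.644]
ft_force: [1.2, 0.8, 0.9]
finger_gap: -0.0001
finger_force: 0.0
```

```bash
python3 - <<'E'
from h import *
s=ctrl.sense();print(s['clock'],w2b(s['tcp_pos']))
go(.0975,-.122,.105,103.8)
E
```

```text
9.4 [0.08467401 0.17066281]
shift [-292.7   12.7    1.9] wz -9.58
```

{"op": "step_arm", "data": {"moves": [[0,[-35,2,0],[0,0,-1]],[0,[-80,4,0],[0,0,-2]],[0,[-125,6,0],[0,0,-4]],[0,[-170,8,0],[0,0,-6]],[0,[-215,10,0],[0,0,-8]],[0,[-260,12,0],[0,0,-9.6]],[0,[-290,13,0],[0,0,-9.6]],[0,[-293,13,0],[0,0,-9.6]]]}}

```text
clock: 10.4
tcp_pos: [0.6519, -0.1494, 0.1079]
eef_rot: [3.141, 0.002, 1.807]
ft_force: [0.1, 0.7, -0.4]
finger_gap: -0.0003
finger_force: 0.0
```

```bash
python3 - <<'E'
from h import *
s=ctrl.sense();print(s['clock'],w2b(s['tcp_pos']),s['tcp_pos'][2])
cv2.imwrite('pics/t3.png',cv2.cvtColor(cv2.resize(optics.read_camera('top')[145:255,235:425],None,fx=4,fy=4,interpolation=cv2.INTER_CUBIC),cv2.COLOR_RGB2BGR))
go(.0975,-.122,.0455,103.8)
E
```

```text
10.4 [ 0.09795476 -0.12592415] 0.10794523183246732
shift [ 2.1 -0.6 62.1] wz -0.13
```

View pics/t3.png

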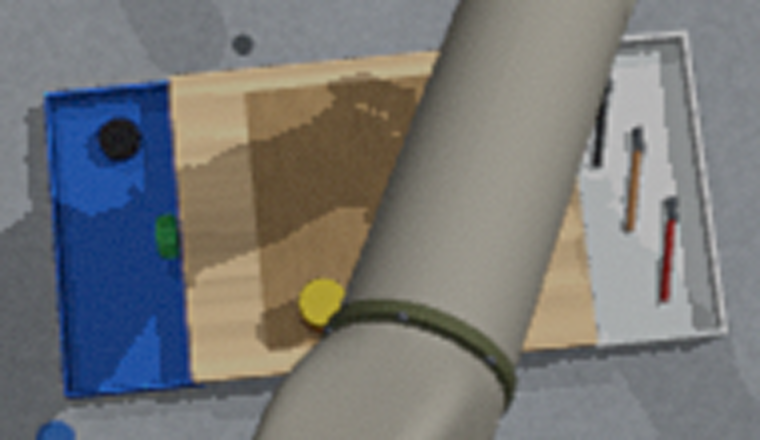

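Black (120,140) lies flat in the tray; green (167,237) is tilted against the near wall. Now red, on its diagonal.

{"op": "step_arm", "data": {"moves": [[0,[0,0,30],[0,0,0]],[0,[1,-1,55],[0,0,0]],[0,[2,-1,62],[0,0,0]],[0,[2,-1,62],[0,0,0]],[0,[10,-1,62],[0,0,0]],[0,[20,-1,62],[0,0,0]],[0,[32,-1,62],[0,0,0]],[0,[40,-1,62],[0,0,0]]]}}

```text
clock: 11.45
tcp_pos: [0.6418, -0.1046, 0.0445]
eef_rot: [3.141, -0.0, 1.814]
ft_force: [0.2, 0.0, -0.7]
finger_gap: -0.0002
finger_force: 0.2
```

{"op": "step_arm", "data": {"moves": [[0,[10,0,0],[0,0,0]],[0,[20,0,0],[0,0,0]],[0,[30,0,0],[0,0,0]],[0,[40,0,0],[0,0,0]],[0,[50,0,0],[0,0,0]],[0,[60,0,0],[0,0,0]],[0,[70,0,0],[0,0,0]],[0,[80,0,0],[0,0,0]]]}}

```text
clock: 12.45
tcp_pos: [0.6225, -0.0277, 0.0443]
eef_rot: [-3.142, -0.0, 1.813]
ft_force: [0.3, -0.9, 0.0]
finger_gap: 0.0001
finger_force: 0.1
```

{"op": "step_arm", "data": {"moves": [[0,[10,0,0],[0,0,0]],[0,[20,0,0],[0,0,0]],[0,[30,0,0],[0,0,0]],[0,[40,0,0],[0,0,0]],[0,[50,0,0],[0,0,0]],[0,[60,0,0],[0,0,0]],[0,[68,0,0],[0,0,0]],[0,[72,0,0],[0,0,0]]]}}

```text
clock: 13.45
tcp_pos: [0.6053, 0.0421, 0.0443]
eef_rot: [3.141, -0.0, 1.814]
ft_force: [0.2, -1.0, -0.5]
finger_gap: 0.0001
finger_force: 0.1
```

```bash
python3 - <<'E'
from h import *
s=ctrl.sense();print(s['clock'],w2b(s['tcp_pos']),s['tcp_pos'][2])
cv2.imwrite('pics/w4.png',cv2.cvtColor(optics.read_camera('wrist'),cv2.COLOR_RGB2BGR))
go(.045,.17,.0455,103.8)
E
```

```text
13.45 [0.06550609 0.06852889] 0.04431115609295121
shift [103.1  -3.1  -1.2] wz 0.12
```

View pics/w4.png

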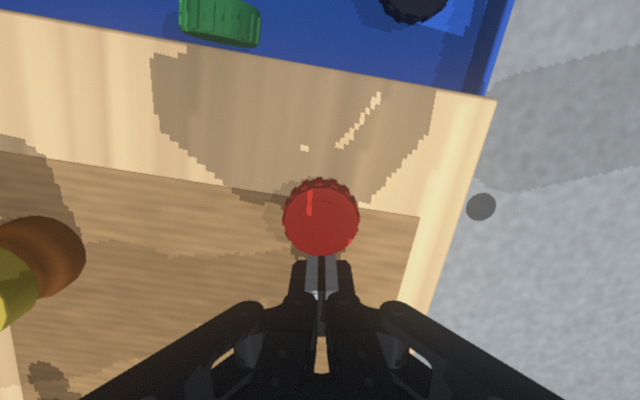

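Red (321,217) is centred and heading between green (220,22) and black (412,5). Finish over the edge.

{"op": "step_arm", "data": {"moves": [[0,[8,0,0],[0,0,0]],[0,[18,0,0],[0,0,0]],[0,[28,0,0],[0,0,0]],[0,[40,0,0],[0,0,0]],[0,[56,0,0],[0,0,0]],[0,[74,0,0],[0,0,0]],[0,[94,0,0],[0,0,0]],[0,[106,0,0],[0,0,0]]]}}

```text
clock: 14.5
tcp_pos: [0.5794, 0.1466, 0.0442]
eef_rot: [-3.142, -0.001, 1.815]
ft_force: [0.5, -0.3, 0.7]
finger_gap: 0.0001
finger_force: 0.0
```

{"op": "step_arm", "data": {"moves": [[0,[0,0,-30],[0,0,0]],[0,[0,0,-70],[0,0,0]],[0,[-40,0,-90],[0,0,0]],[0,[-90,0,-100],[0,0,0]],[0,[-140,0,-100],[0,0,0]],[0,[-180,0,-100],[0,0,0]],[0,[-200,0,-100],[0,0,0]],[0,[-200,0,-100],[0,0,0]]]}}

```text
clock: 15.5
tcp_pos: [0.6279, -0.0504, 0.1442]
eef_rot: [-3.141, 0.0, 1.811]
ft_force: [-0.4, 0.3, 1.0]
finger_gap: 0.0001
finger_force: 0.0
```

```bash
python3 - <<'E'
from h import *
s=ctrl.sense();print(s['clock'],w2b(s['tcp_pos']),s['tcp_pos'][2])
im=optics.read_camera('top');m=optics.camera_model('top')
a=cv2.resize(im[145:255,235:425],None,fx=4,fy=4,interpolation=cv2.INTER_CUBIC)[:, :400]
w=optics.read_camera('scene')[150:250,330:430]; w=cv2.resize(w,(440,440),interpolation=cv2.INTER_CUBIC)[:,:390]
cv2.imwrite('pics/t5.png',cv2.cvtColor(np.hstack([a,w]),cv2.COLOR_RGB2BGR))
for k,(c,n) in blobs(im,(245,150,290,250)).items(): print(k,c,n,w2b(ray(m,*c,.016)).round(4))
go(.004,.185,.145,94.2)
E
```

```text
15.5 [ 0.08128006 -0.02545589] 0.14415058225774924
red [263.86666667 191.73333333] 75 [0.0456 0.2116]
green [276.4  203.54] 50 [0.0028 0.1737]
black [264.3974359  179.42307692] 78 [0.0864 0.207 ]
shift [217.7 -41.   -1. ] wz 9.78
```

View pics/t5.png

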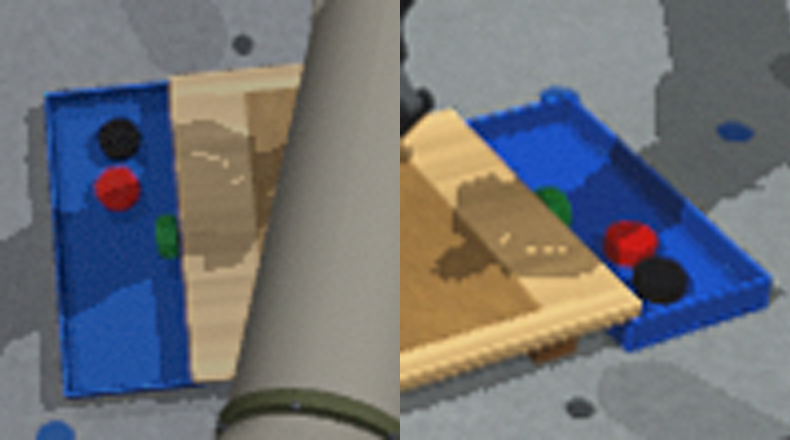

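All views are used, so from here I go by numbers. Red and black lie flat in the tray. Green stands on edge at the near wall, so I'll tip it flat by lightly dragging its upper rim outward.

{"op": "step_arm", "data": {"moves": [[0,[45,-8,0],[0,0,2]],[0,[95,-18,0],[0,0,5]],[0,[145,-28,0],[0,0,8]],[0,[190,-36,0],[0,0,9.8]],[0,[210,-41,0],[0,0,9.8]],[0,[210,-41,30],[0,0,9.8]],[0,[210,-41,70],[0,0,9.8]],[0,[210,-41,70],[0,0,9.8]]]}}

```text
clock: 16.6
tcp_pos: [0.5351, 0.1456, 0.0721]
eef_rot: [-3.137, 0.001, 1.645]
ft_force: [-0.5, 0.0, 0.5]
finger_gap: 0.0001
finger_force: 0.0
```

```bash
python3 - <<'E'
from h import *
s=ctrl.sense();print(s['clock'],w2b(s['tcp_pos']),s['tcp_pos'][2],s['ft_force'])
im=cv2.cvtColor(cv2.imread('pics/t5.png'),cv2.COLOR_BGR2HSV)[:,:400]
mk=(im[...,0]>50)&(im[...,0]<85)&(im[...,1]>100)
ys,xs=np.nonzero(mk); m=optics.camera_model('top')
for z in (.02,.036):
  P=np.array([w2b(ray(m,235+x/4-.375,145+y/4-.375,z)) for x,y in zip(xs,ys)])
  print(z,P.min(0),P.max(0))
go(.003,.178,.045,94.2)
E
```

```text
16.6 [0.00303559 0.17686225] 0.07208952098198011 [-0.52397779  0.01653682  0.46070225]
0.02 [-0.01499703  0.16535515] [0.0185438  0.18238759]
0.036 [-0.01782123  0.16401996] [0.01536236 0.18087098]
shift [ 1.1 -0.  27.1] wz 0.04
```

{"op": "step_arm", "data": {"moves": [[0,[2,3,15],[0,0,0]],[0,[2,3,26],[0,0,0]],[0,[2,3,29],[0,0,0]],[0,[2,3,31],[0,0,0]],[0,[2,3,33],[0,0,0]],[0,[2,3,34],[0,0,0]],[0,[2,3,35],[0,0,0]],[0,[2,3,35],[0,0,0]]]}}

```text
clock: 17.6
tcp_pos: [0.5406, 0.1465, 0.0393]
eef_rot: [3.142, -0.0, 1.642]
ft_force: [-0.1, -0.5, 0.1]
finger_gap: -0.0002
finger_force: 0.0
```

{"op": "step_arm", "data": {"moves": [[0,[0,-8,0],[0,0,0]],[0,[0,-8,1],[0,0,0]],[0,[0,-8,2],[0,0,0]],[0,[0,-8,2],[0,0,0]]]}}

```text
clock: 18.1
tcp_pos: [0.5334, 0.1462, 0.038]
eef_rot: [3.14, -0.001, 1.642]
ft_force: [0.2, -0.1, 5.4]
finger_gap: -0.0004
finger_force: 2.5
```

{"op": "step_arm", "data": {"moves": [[0,[0,0,0.5],[0,0,0]],[0,[0,0,1],[0,0,0]],[0,[0,0,1],[0,0,0]]]}}

```text
clock: 18.48
tcp_pos: [0.5343, 0.1464, 0.0378]
eef_rot: [3.138, -0.001, 1.642]
ft_force: [0.0, -0.0, 10.8]
finger_gap: 0.0001
finger_force: 5.5
```

{"op": "step_arm", "data": {"moves": [[0,[4,0,0],[0,0,0]],[0,[8,0,0],[0,0,0]],[0,[12,0,0.5],[0,0,0]],[0,[16,0,1],[0,0,0]],[0,[20,0,1],[0,0,0]],[0,[20,0,-20],[0,0,0]],[0,[0,0,-60],[0,0,0]],[0,[-60,0,-60],[0,0,0]]]}}

```text
clock: 19.48
tcp_pos: [0.5389, 0.0887, 0.0991]
eef_rot: [3.136, -0.003, 1.648]
ft_force: [1.5, -0.9, -0.5]
finger_gap: -0.0003
finger_force: 0.0
```

{"op": "step_arm", "data": {"moves": [[0,[-40,0,-20],[0,0,0]],[0,[-90,0,-40],[0,0,0]],[0,[-140,0,-40],[0,0,0]],[0,[-170,0,-40],[0,0,0]],[0,[-170,0,-40],[0,0,0]]]}}

```text
clock: 20.1
tcp_pos: [0.5488, -0.0866, 0.1365]
eef_rot: [3.141, 0.001, 1.637]
ft_force: [0.6, 0.7, 0.2]
finger_gap: 0.0003
finger_force: 0.0
```

```bash
cat > chk.py <<'E'
from h import *
s=ctrl.sense();print(s['clock'],w2b(s['tcp_pos']),s['tcp_pos'][2],s['ft_force'])
im=optics.read_camera('top');m=optics.camera_model('top')
for k,(c,n) in blobs(im,(245,150,290,250)).items(): print(k,c,n,w2b(ray(m,*c,.018)).round(4))
h=cv2.cvtColor(im,cv2.COLOR_RGB2HSV)[150:250,245:290]
ys,xs=np.nonzero((h[...,0]>50)&(h[...,0]<85)&(h[...,1]>100)); print('green box',np.ptp(xs)+1,np.ptp(ys)+1)
print('pot',blobs(im,(285,205,330,240)).get('yellow'))
E
python3 chk.py
```

```text
20.1 [-0.00029303 -0.05569976] 0.1364547340245816 [0.57009965 0.67710797 0.16502401]
red [263.82666667 191.73333333] 75 [0.0451 0.2115]
green [268.66666667 204.73563218] 87 [0.0008 0.1988]
black [264.3974359  179.42307692] 78 [0.0859 0.2068]
green box 11 11
pot (array([313.25      , 217.16666667]), np.int32(12))
```

```bash
python3 -c "
from rig import ctrl; print(ctrl.hand_in())"
```

```text
the job is handed in; nothing more can be done
None
```

All three caps (green, red and black) lie flat in the blue tray, and the job was handed in at about 20 s; green first landed on edge and had to be tipped flat with the fingertips, and I saw no sign that the ink pot, stamp or anything else moved.

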